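Show which storage jar was left open, then shut it and hold the lid for clipping

TASK

One of the three clip-top jars was left open: show me which by pointing straight down at the middle of its open mouth with closed fingertips, about 3 cm above the rim and without touching it, for a good two seconds. Then ease its lid over from behind with the fingertips, without slamming it or shifting the jar, and finish holding the lid down with a light push of the closed fingertips on its middle, so that I can snap the wire clip over it. Do not grip or lift anything, and leave the other jars and the things around them alone.

Things in the scene. Friction and masses are not known exactly. Their poses are not given: they have to be found in the camera images.
- jar_open: The clip-top storage jar that was left open: plain clear glass with pale dry food, 73 mm wide, its own glass rim 118 mm above its underside, about 0.8 kg, loose. To the touch it is solid up to the rim. Origin: centre of its underside; z up; x points to the back, where the hinge is. Keeps upright unless pushed hard: move the lid slowly.
- jar_open_mouth (a point): Centre of the open jar's mouth, level with its rim (118 mm above the worktop). The mouth is about 60 mm across. Axes as the jar's.
- jar_open_hinge (a point): Middle of the lid's hinge, at the back of the open jar's rim: 35 mm behind the jar's centre, 120 mm above the worktop. The hinge line runs along the jar's y.
- jar_open_lid_centre (a point): Centre of the outer (upper) face of the open jar's round glass lid, 64 mm across and 11 mm thick; it moves with the lid. When the lid is shut it lies over the mouth, 132 mm above the worktop; when the lid stands up it faces backward, about 35 mm above the hinge. Its z axis is the outward normal of that face.
- jar_open_lid (a joint): Angle of the open jar's lid: 0 shut (lying on the rim), 1.57 standing upright at the back, up to 1.92. Starts at 1.45 to 1.85. Stiff light hinge, about 1 N at the lid's edge when moved slowly: it stays where it is left while steeper than about 0.5 rad, below that it may sink shut slowly.
- jar_shut_a: A like jar with its lid shut, 132 mm high, 77 mm wide, loose. Origin: centre of its underside.
- jar_shut_b: Another like jar with its lid shut, 132 mm high, 77 mm wide, loose. Origin: centre of its underside.
- sugar_tin: Round painted tin with a white lid, 72 mm wide, 94 mm high, loose, among the jars. Origin: centre of its underside.
- teaspoon: Metal teaspoon lying on the worktop, 139 mm long, 10 mm high. Origin: its middle, on the worktop.
Things that resemble listed ones, but are neither listed nor needed, are in the scene too. Leave any pink or turquoise look-alike of the jar_open alone.

How it is judged:
By the outcome, as a careful person would: the job done as asked, in the order asked, and still so for the second after the job is handed in, while the arm keeps its last pose, push and grip.
It also fails if it takes over 54 s, if anything falls off the work surface, if the arm or the gripper's body presses on something with over 40 N, if the wrist force passes 120 N, or if a joint passes its speed limit or range.

ROBOT

A 6-joint arm with a two-finger parallel gripper is mounted at the origin on a cart in front of the work surface, level with it; the furniture and walls round the work are solid. World frame = base frame: x ahead of the robot, y to its left, z up, the work surface at z = 0. Lengths are in m, angles in rad, forces in N, time in s.
With the tool pointing down it reaches from about 0.35 to 0.775 m from the base axis. Payload 5.5 kg.
Tool frame: the origin (TCP) lies on the centre line of the jaws, within the pads' length; the fingertips stand 11 mm ahead of it and the grasp point (between the pads) lies 8 mm behind it; z points along the fingers, y is the line along which they close (so a half turn about z gives the same grasp; the last joint's range is limited). The gripper opens to 85 mm and grips with 20 to 120 N. Pads are 22 mm wide; open, the fingers measure 114 mm over their backs; the gripper's body (76 mm by 85 mm) begins 54 mm behind the grasp point. The pads swing forward as they close: fully open they stand 13 mm farther back than shut.
Start: joints at [-1.318, 0.313, 0.046, 1.304, 0, 1.431], TCP at [0.22, -0.531, 0.242] pointing down, gripper open.
Joint ranges: [-2.76, 2.76], [-0.86, 1.69], [-1.03, 1.26], [-2.2, 2.34], [-1.47, 1.5], [-3.14, 3.14]. Speed limits (rad/s): [2.57, 2.57, 3.14, 3.14, 3.14, 3.14].

INTERFACE

Orientations are given as a unit quaternion [w, x, y, z].
In Python, from workcell import get_state, eyes, env gives the robot as it stands.
- The arm moves only by the shell command python3 -m inch 'ROWS' [OPENING] [FORCE]. ROWS is JSON, one flat list of numbers, 4 for each row, row after row: the shift along the tool's x, y, z in cm, then the turn about the tool's z in rad. A call has exactly 5 rows; each row shifts and turns the commanded pose from where the row before left it, along the tool's axes as they then stand; what a row does not reach is not made up. A row lasts 1/12 s, in which the tool goes at most 41.7 mm and 7.16 degrees, less where a joint would pass 70% of its speed; a pose out of reach is approached as far as the arm can. A call is refused whole if a number of a shift passes 4.17 or a number of a turn 0.125, either way. A call with a gripper value outside its range is refused whole. OPENING is the opening, from -1 (shut) to 1 (fully open), set as the call begins (- or left out, the last holds). The fingers move at their own pace and stop on an object; FORCE is the grip in N (left out, the last holds). Time passes only in rows, so rows that do not move let the fingers close, or fill a call up. It gives the time, the measured TCP pose, the force, the opening and the grip force at its end, in the units of the state.
- get_state(): the state, without advancing time (a new reading comes with each control period).
- eyes.read_camera(name): name is "side" or "top"; returns the picture (384x512x3 uint8, red, green, blue); there is no depth.
- eyes.camera_info(name): a dict with "fovy" (degrees; the focal length in pixels is half the picture's height over the tangent of half this angle, whatever the lens; pixels are square), "cx", "cy" (the principal point, pixels), "D" ([k1, k2, p1, p2, k3] as OpenCV has them; the pictures are not rectified), "xyz" and "orientation" of the camera in the world. Camera axes: x right, y down, z forward; pixel columns grow to the right and rows downward; lengths in m; the calibration is good to about 2 mm. A picture is of the moment at which its call begins. camera_info takes no time and is no camera call.
- env.hand_in(): hands the job in; it is judged then, once.
The state is a dict: "clock": time; "joint_pos": joint angles; "qvel": joint speeds; "tau": joint torques, N m; "tcp_pos": TCP position; "orientation": TCP orientation; "wrist_force": force on the tool from outside, world axes, zero at the start; "ft_torque": the same for the moment, N m; "finger_gap": finger opening in m; "grip_force": force on a finger pad.
Only numpy, scipy, OpenCV 4.12 (cv2) and the standard library are available. Lean on these libraries where they do the work, as an engineer would, in place of code of your own. Each camera call takes 0.05 s, during which the arm holds its last target. There are 200 camera calls.

## Working session

There is one attempt and no reset: what is moved stays moved. The work goes in short steps, Python scripts to look and compute and a shell command to move; the robot and the scene stay as the last step left them, time stands still between calls to the robot, and variables do not carry over. Pictures are saved under pics/ and viewed, at most 10 in all, crops included, and the job is handed in when it is done.

```bash
mkdir -p pics; ls; python3 - <<'E'
from workcell import get_state, eyes, env
import cv2
for n in("top","side"):
    im=eyes.read_camera(n); cv2.imwrite(f"pics/{n}0.png",im[:,:,::-1]); print(n,eyes.camera_info(n))
print(get_state())
E
```

```text
pics
top {'fovy': 45.03788980874465, 'cx': 264.05478573726117, 'cy': 188.77813371627923, 'D': array([-0.15242794,  0.        ,  0.        ,  0.        ,  0.        ]), 'xyz': array([0.37356095, 0.08307894, 1.20192108]), 'orientation': array([ 0.03099407, -0.69646596,  0.71631649, -0.02941474])}
side {'fovy': 49.031835178418255, 'cx': 255.0617555448504, 'cy': 195.20317276384793, 'D': array([-0.02147277,  0.        ,  0.        ,  0.        ,  0.        ]), 'xyz': array([ 0.5223751 , -0.82902432,  0.60460233]), 'orientation': array([-0.50997522,  0.86005972,  0.01175705, -0.00918257])}
{'clock': 0.1, 'joint_pos': array([-1.31761368e+00,  3.13934621e-01,  4.50986975e-02,  1.30358113e+00,
        2.31451062e-05,  1.43120942e+00]), 'qvel': array([ 0.0010071 , -0.00165803,  0.00436625,  0.00115526,  0.0001109 ,
       -0.00110732]), 'tau': array([ 1.68584684e-03, -4.81727064e+01,  2.99243259e+01,  1.28037517e-02,
       -9.08941274e-05, -5.42347180e-06]), 'tcp_pos': array([ 0.21997714, -0.5307977 ,  0.24149521]), 'orientation': array([-8.09711508e-04,  9.80778086e-01,  1.95124805e-01, -3.44481646e-05]), 'wrist_force': array([-0.42988766,  0.50838572, -0.03260133]), 'ft_torque': array([0.03172739, 0.0462353 , 0.06070247]), 'grip_force': 0.0, 'finger_gap': 0.08577476391231091}
```

View pics/top0.png

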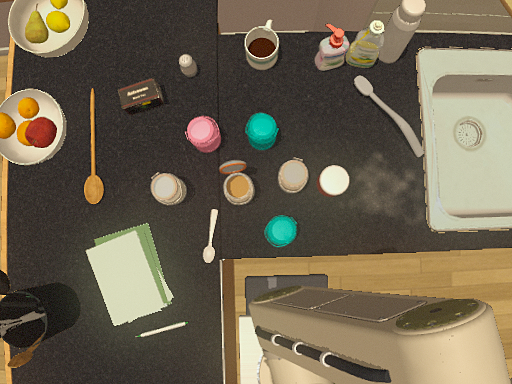

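View pics/side0.png

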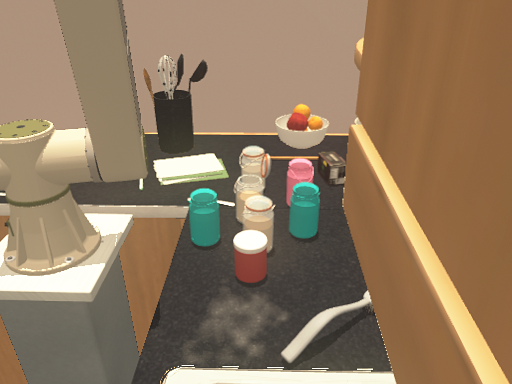

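The top picture shows the open jar at about (238,188), with its lid standing behind it at (233,167). Shut jars are at (293,175) and (168,188), the tin is at (334,180), and the spoon is at (211,236). I'll zoom in on the jar in both views.

```bash
cat > h.py <<'E'
import numpy as np, cv2
from scipy.spatial.transform import Rotation as R
from workcell import get_state, eyes, env
def cam(n):
    c=eyes.camera_info(n); f=192/np.tan(np.radians(c["fovy"]/2))
    K=np.array([[f,0,c["cx"]],[0,f,c["cy"]],[0,0,1]]); q=np.array(c["orientation"])
    return K,c["D"],R.from_quat(q[[1,2,3,0]]).as_matrix(),c["xyz"]
def rays(n,px):
    K,D,M,o=cam(n); u=cv2.undistortPoints(np.array(px,float).reshape(-1,1,2),K,D)[:,0]
    return o,np.c_[u,np.ones(len(u))]@M.T
def onz(n,px,z):
    o,d=rays(n,px); return o+d*((z-o[2])/d[:,2])[:,None]
def proj(n,P):
    K,D,M,o=cam(n); return cv2.projectPoints((np.array(P,float).reshape(-1,3)-o)@M,np.zeros(3),np.zeros(3),K,D)[0][:,0]
E
python3 - <<'E'
from h import *
a=cv2.imread("pics/top0.png")[145:220,195:315]; b=cv2.imread("pics/side0.png")[140:260,180:310]
cv2.imwrite("pics/t1.png",cv2.resize(a,None,fx=6.5,fy=6.5,interpolation=cv2.INTER_CUBIC))
cv2.imwrite("pics/s1.png",cv2.resize(b,None,fx=4.9,fy=4.9,interpolation=cv2.INTER_CUBIC))
print(onz("top",[[238,188],[293,175],[168,188],[334,180],[262,130],[204,133]],.12))
E
```

```text
[[ 0.4698284   0.14526898  0.12      ]
 [ 0.49685934  0.01523685  0.12      ]
 [ 0.4745232   0.31099521  0.12      ]
 [ 0.48236286 -0.08109403  0.12      ]
 [ 0.60655459  0.08516259  0.12      ]
 [ 0.60360459  0.2234643   0.12      ]]
```

View pics/t1.png

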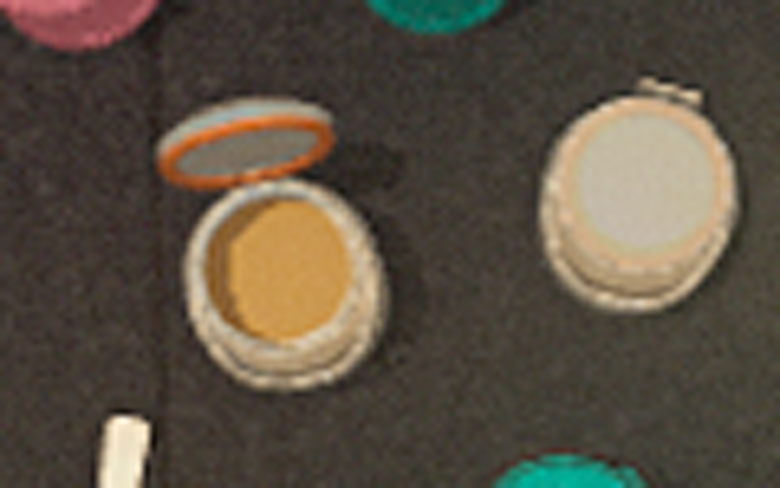

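View pics/s1.png

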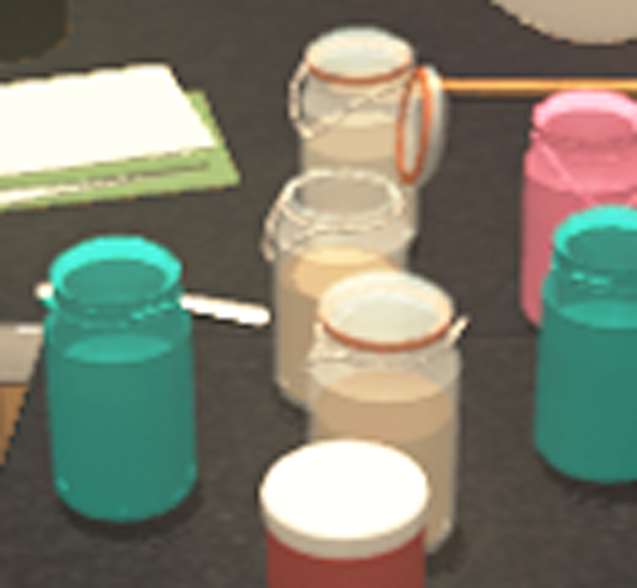

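The crops confirm that the jar with its lid up is open. Its mouth is at about (237.5,186) in the top picture, and the orange seal ring runs from about (219,170) to (246,166). Next I'll measure the mouth centre and the hinge direction.

```bash
python3 - <<'E'
from h import *
def ring(n,x0,x1,y0,y1,mask=None):
    im=cv2.imread(f"pics/{n}0.png")[y0:y1,x0:x1]; im=cv2.resize(im,None,fx=4,fy=4,interpolation=cv2.INTER_CUBIC)
    h=cv2.cvtColor(im,cv2.COLOR_BGR2HSV); m=cv2.inRange(h,(3,120,110),(16,255,255))
    k,l,s,_=cv2.connectedComponentsWithStats(m); j=1+s[1:,4].argmax()
    ys,xs=np.where(l==j); pts=np.c_[xs,ys].astype(np.float32)
    e=cv2.fitEllipseDirect(cv2.convexHull(pts)); 
    f=lambda p:(np.array(p)+.5)/4-.5+[x0,y0]
    return f(e[0]),np.array(e[1])/4,e[2],f(pts[xs.argmin()]),f(pts[xs.argmax()]),s[j]
t=ring("top",215,255,155,178); s=ring("side",258,272,150,182)
print(t);print(s)
# lid ring centre triangulation
o1,d1=rays("top",t[0]);o2,d2=rays("side",s[0]);A=np.c_[d1[0],-d2[0]];k=np.linalg.lstsq(A,o2-o1,rcond=None)[0]
P,Q=o1+k[0]*d1[0],o2+k[1]*d2[0]; print("lid ring centre",P,Q)
a=np.radians(t[2]-90) if t[1][1]>t[1][0] else np.radians(t[2])
L=max(t[1])/2*np.array([np.cos(a),np.sin(a)])
E=onz("top",[t[0]-L,t[0]+L],P[2]); print("ends",E, np.linalg.norm(E[1]-E[0]))
v=(E[1]-E[0])[:2]; v/=np.linalg.norm(v); print("hinge dir yaw of back axis deg",np.degrees(np.arctan2(v[1],v[0]))+90)
# mouth
im=cv2.imread("pics/top0.png")[170:205,215:260]; im=cv2.resize(im,None,fx=4,fy=4,interpolation=cv2.INTER_CUBIC)
h=cv2.cvtColor(im,cv2.COLOR_BGR2HSV); m=cv2.inRange(h,(8,110,50),(28,255,255))
k_,l,st,_=cv2.connectedComponentsWithStats(m); j=1+st[1:,4].argmax(); print(st[1:])
c=(st[j,:2]+st[j,2:4]/2)/4+[214.5,169.5]; print("mouth px",c,st[j,2:4]/4, onz("top",c,.118))
jar=onz("top",c,.118)[0]; d=(P-jar)[:2]; print("jar->lid",d,np.linalg.norm(d),np.degrees(np.arctan2(d[1],d[0])))
E
```

```text
(array([232.49392509, 167.98873234]), array([10.21065235, 27.46817589]), 78.86871337890625, array([219.125, 168.625]), array([245.875, 165.875]), array([  18,   31,  108,   46, 1826], dtype=int32))
(array([263.92343998, 165.29451084]), array([ 6.66535378, 24.34127998]), 6.442321300506592, array([260.375, 168.125]), array([267.375, 158.125]), array([  11,   14,   29,   96, 1069], dtype=int32))
lid ring centre [0.51301408 0.15485697 0.15392153] [0.5142636  0.1549462  0.15409391]
ends [[0.50782222 0.18580713 0.15392153]
 [0.51821799 0.12393465 0.15392153]] 0.06273975337488202
hinge dir yaw of back axis deg 9.537703893217966
[[  16    0   98   18  898]
 [  46   22   92   90 6267]
 [  16   65    3    5   12]]
mouth px [237.5  186.25] [23.  22.5] [[0.47417015 0.14646544 0.118     ]]
jar->lid [0.03884393 0.00839153] 0.0397400177679716 12.190382719005072
```

```bash
python3 -c "
from h import *
print(onz('side',[[249.2,180.4]],.118),proj('side',[[.475,.147,.118]]))"
python3 -m inch '[0,0,0,0.042,0,0,0,0.042,0,0,0,0.042,0,0,0,0.042,0,0,0,0.041]' -1
python3 -m inch '[2.8,-2.8,0,0,2.8,-2.8,0,0,2.8,-2.8,0,0,2.8,-2.8,0,0,2.8,-2.8,0,0]'
python3 -m inch '[2.8,-2.8,0,0,2.8,-2.8,0,0,2.8,-2.8,0,0,2.8,-2.8,0,0,2.8,-2.8,0,0]'
```

```text
[[0.47674137 0.13973802 0.118     ]] [[248.64563982 179.13567645]]
clock: 0.52
tcp_pos: [0.22, -0.5309, 0.2417]
orientation: [-0.001, 0.996, 0.091, -0.0]
wrist_force: [0.1, -1.0, -0.7]
finger_gap: 0.0254
grip_force: 0.0
clock: 0.93
tcp_pos: [0.3326, -0.3663, 0.2419]
orientation: [-0.0, 0.996, 0.091, -0.0]
wrist_force: [0.7, -1.0, 0.4]
finger_gap: -0.0002
grip_force: 0.0
clock: 1.35
tcp_pos: [0.4447, -0.2029, 0.2421]
orientation: [-0.0, 0.996, 0.092, -0.0]
wrist_force: [0.5, -1.0, -0.7]
finger_gap: 0.0002
grip_force: 0.0
```

```bash
python3 -m inch '[0.93,-3.38,0,0,0.93,-3.38,0,0,0.93,-3.38,0,0,0.93,-3.38,0,0,0.93,-3.38,0,0]'
python3 -m inch '[0.93,-3.38,0,0,0.93,-3.38,0,0,0.93,-3.38,0,0,0.93,-3.38,0,0,0.93,-3.38,0,0]'
python3 - <<'E'
from h import *
a=eyes.read_camera("top")[130:210,190:300,::-1]; b=eyes.read_camera("side")[90:240,190:320,::-1]
a=cv2.resize(a,None,fx=5,fy=5,interpolation=cv2.INTER_CUBIC);b=cv2.resize(b,None,fx=4,fy=4,interpolation=cv2.INTER_CUBIC)[:600]
cv2.imwrite("pics/t2.png",a);cv2.imwrite("pics/s2.png",b)
s=get_state();print(s["tcp_pos"],s["orientation"],s["wrist_force"])
p=s["tcp_pos"]-[0,0,.011];print(proj("side",[p]),(proj("side",[p])-[190,90])*4)
E
```

```text
clock: 1.77
tcp_pos: [0.4586, -0.0283, 0.242]
orientation: [-0.0, 0.996, 0.092, -0.0]
wrist_force: [0.6, -0.2, 0.1]
finger_gap: 0.0001
grip_force: 0.0
clock: 2.18
tcp_pos: [0.4734, 0.1463, 0.242]
orientation: [0.0, 0.996, 0.092, -0.0]
wrist_force: [0.6, 1.0, 0.5]
finger_gap: -0.0002
grip_force: 0.0
[0.47350903 0.14860295 0.24181697] [-6.05909159e-04  9.95489513e-01  9.48695700e-02 -1.66916419e-04] [-0.61411805 -0.39285268  0.20039103]
[[247.56367283 137.87767448]] [[230.25469132 191.51069793]]
```

View pics/s2.png

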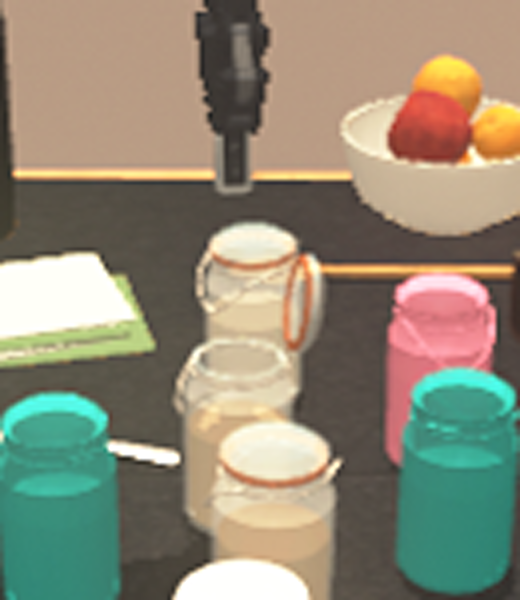

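The fingertips are at crop (234,190), directly above the open jar's rim, which is centred near crop (237,367). That agrees with the calibration. Next I'll go down to 3 cm above the rim and hold.

```bash
python3 -m inch '[0,0.25,1.6,0,0.05,0,1.7,0,0,0,1.7,0,0,0,1.6,0,0,0,1.6,0]'
for i in 1; do python3 -m inch '[0,0,0,0,0,0,0,0,0,0,0,0,0,0,0,0,0,0,0,0]'; done
python3 - <<'E'
from h import *
a=eyes.read_camera("top")[130:215,190:300,::-1]; b=eyes.read_camera("side")[130:240,190:320,::-1]
a=cv2.resize(a,None,fx=4,fy=4,interpolation=cv2.INTER_CUBIC);b=cv2.resize(b,None,fx=4,fy=4,interpolation=cv2.INTER_CUBIC)
c=np.zeros((a.shape[0]+b.shape[0],520,3),np.uint8)[:600];c=np.zeros((780,520,3),np.uint8);c[:340,:440]=a;c[340:,:]=b
cv2.imwrite("pics/c3.png",cv2.resize(c,None,fx=.76,fy=.76))
s=get_state();print(s["tcp_pos"],s["wrist_force"],s["clock"])
E
```

```text
clock: 2.7
tcp_pos: [0.4744, 0.1413, 0.1592]
orientation: [0.0, 0.996, 0.091, -0.0]
wrist_force: [0.3, 0.3, -1.0]
finger_gap: -0.0002
grip_force: 0.0
clock: 3.12
tcp_pos: [0.4756, 0.1421, 0.1614]
orientation: [0.0, 0.996, 0.092, 0.001]
wrist_force: [0.1, 0.1, 0.1]
finger_gap: 0.0002
grip_force: 0.0
[0.47535136 0.14212939 0.16108274] [ 0.70571539 -0.1669749   0.3537615 ] 3.2167
```

View pics/c3.png

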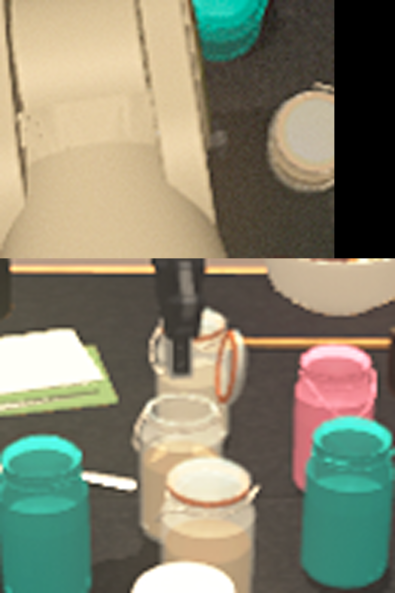

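The tip is at about side pixel (250,167), 13 px straight above the rim centre at (249,180). I'll correct it by a few millimetres and hold there.

```bash
python3 -m inch '[0,-0.2,0.1,0,0,-0.2,0.1,0,0,0,0,0,0,0,0,0,0,0,0,0]' | sed -n 1,2p
for i in 1 2 3 4 5 6; do python3 -m inch '[0,0,0,0,0,0,0,0,0,0,0,0,0,0,0,0,0,0,0,0]' | sed -n 1,2p; done
```

```text
clock: 3.63
tcp_pos: [0.474, 0.1462, 0.1582]
clock: 4.05
tcp_pos: [0.4741, 0.146, 0.1583]
clock: 4.47
tcp_pos: [0.4741, 0.1461, 0.1583]
clock: 4.88
tcp_pos: [0.4741, 0.1461, 0.1582]
clock: 5.3
tcp_pos: [0.4741, 0.1461, 0.1583]
clock: 5.72
tcp_pos: [0.4741, 0.1461, 0.1583]
clock: 6.13
tcp_pos: [0.4741, 0.1461, 0.1583]
```

```bash
python3 -m inch '[0,0,0,0,0,0,0,0,0,0,0,0,0,0,0,0,0,0,0,0]' | sed -n 1,2p
python3 -m inch '[0,0,-1.4,0,0,0,-1.4,0,0,0,-1.4,0,0,0,-1.4,0,0,0,-1.4,0]' | sed -n 2,4p
python3 -m inch '[1.7,0,0,0,1.7,0,0,0,1.7,0,0,0,1.7,0,0,0,1.7,0,0,0]' | sed -n 2,4p
python3 -m inch '[0,0,0,0,0,0,0,0,0,0,0.8,0,0,0,0.8,0,0,0,0.8,0]' | sed -n 2,4p
python3 -m inch '[0,0,0.8,0,0,0,0.6,0,0,0,0,0,0,0,0,0,0,0,0,0]' | sed -n 2,4p
python3 - <<'E'
from h import *
b=eyes.read_camera("side")[110:220,190:330,::-1]
cv2.imwrite("pics/s4.png",cv2.resize(b,None,fx=5,fy=5,interpolation=cv2.INTER_CUBIC))
s=get_state();print(s["tcp_pos"],s["wrist_force"],s["clock"])
E
```

```text
clock: 6.55
tcp_pos: [0.4741, 0.1461, 0.1583]
tcp_pos: [0.474, 0.1461, 0.2289]
orientation: [0.0, 0.996, 0.092, -0.0]
wrist_force: [-0.1, 0.0, 0.4]
tcp_pos: [0.5584, 0.1618, 0.2283]
orientation: [0.0, 0.996, 0.092, 0.0]
wrist_force: [0.2, 0.8, -0.3]
tcp_pos: [0.5567, 0.1615, 0.2034]
orientation: [0.0, 0.996, 0.092, -0.0]
wrist_force: [0.2, -0.1, 0.0]
tcp_pos: [0.5577, 0.1616, 0.1905]
orientation: [0.0, 0.996, 0.092, 0.0]
wrist_force: [-0.5, 0.4, -0.2]
[0.55792714 0.16163083 0.19071341] [-0.60732946  0.23809279  0.53778898] 8.2667
```

View pics/s4.png

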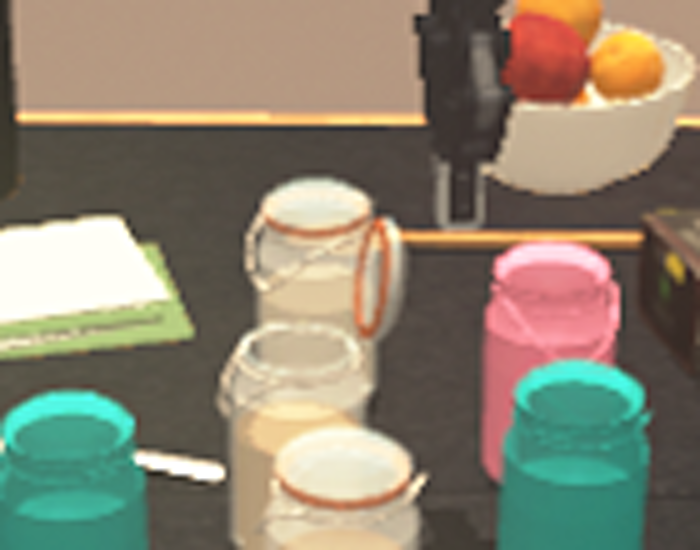

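The tip, at crop (460,225), is about 15 mm behind the top edge of the lid at (390,217) and slightly below it. Now I'll start the slow push and work out the arc table.

```bash
python3 -m inch '[-0.15,0,0.1,0,-0.15,0,0.1,0,-0.15,0,0.1,0,-0.15,0,0,0,-0.15,0,0,0]' | sed -n 2,4p
python3 -m inch '[-0.15,0,0,0,-0.15,0,0,0,-0.15,0,0,0,-0.15,0,0,0,-0.15,0,0,0]' | sed -n 2,4p
python3 -m inch '[-0.15,0,0,0,-0.15,0,0,0,-0.15,0,0,0,-0.15,0,0,0,-0.15,0,0,0]' | sed -n 2,4p
python3 - <<'E'
from h import *
s=get_state();print(s["tcp_pos"],s["wrist_force"],s["clock"])
# TCP back distance and z versus lid angle
for th in np.arange(1.6,-.01,-.1):
    r=46+11*max(0,min(1,(th-.5)/1.07)); f=r*np.cos(th)-12*np.sin(th); z=120+r*np.sin(th)+12*np.cos(th)
    print(round(th,2),"back %.1f z %.1f"%(35-f+11,z+11))
b=np.array([np.cos(np.radians(10.5)),np.sin(np.radians(10.5))]);print("now back",(s["tcp_pos"][:2]-[.4741,.1461])@b*1000)
E
```

```text
tcp_pos: [0.55, 0.1602, 0.1872]
orientation: [0.0, 0.996, 0.092, -0.0]
wrist_force: [-0.2, -0.6, 0.1]
tcp_pos: [0.5428, 0.1588, 0.1873]
orientation: [0.0, 0.996, 0.092, 0.0]
wrist_force: [-0.2, -0.2, 0.7]
tcp_pos: [0.5358, 0.1575, 0.1875]
orientation: [0.0, 0.996, 0.092, 0.001]
wrist_force: [1.1, -0.3, 1.3]
[0.53584558 0.15751539 0.18754276] [ 1.13517895 -0.25213185  1.27034811] 9.5167
1.6 back 59.7 z 187.6
1.5 back 54.0 z 188.0
1.4 back 48.4 z 187.5
1.3 back 43.1 z 186.5
1.2 back 37.9 z 184.9
1.1 back 33.0 z 182.9
1.0 back 28.5 z 180.5
0.9 back 24.2 z 177.7
0.8 back 20.4 z 174.6
0.7 back 17.0 z 171.1
0.6 back 14.0 z 167.5
0.5 back 11.4 z 163.6
0.4 back 8.3 z 160.0
0.3 back 5.6 z 156.1
0.2 back 3.3 z 151.9
0.1 back 1.4 z 147.5
-0.0 back -0.0 z 143.0
now back 62.79193322364847
```

```bash
python3 -m inch '[-0.13,0,0,0,-0.13,0,0,0,-0.13,0,0,0,-0.13,0,0,0,-0.13,0,0,0]' | sed -n 2,4p
python3 -m inch '[-0.13,0,0,0,-0.13,0,0,0,-0.13,0,0,0,-0.13,0,0,0,-0.13,0,0,0]' | sed -n 2,4p
python3 -m inch '[-0.12,0,0.02,0,-0.12,0,0.02,0,-0.12,0,0.02,0,-0.12,0,0.02,0,-0.12,0,0.02,0]' | sed -n 2,4p
python3 -m inch '[-0.12,0,0.03,0,-0.12,0,0.03,0,-0.12,0,0.03,0,-0.12,0,0.03,0,-0.12,0,0.03,0]' | sed -n 2,4p
python3 - <<'E'
from h import *
im=eyes.read_camera("side")[110:220,190:330,::-1]
cv2.imwrite("pics/s5.png",cv2.resize(im,None,fx=5,fy=5,interpolation=cv2.INTER_CUBIC))
s=get_state();b=np.array([np.cos(np.radians(10.5)),np.sin(np.radians(10.5))]);print("now back",(s["tcp_pos"][:2]-[.4741,.1461])@b*1000,s["tcp_pos"],s["wrist_force"],s["clock"])
E
```

```text
tcp_pos: [0.5295, 0.1564, 0.1878]
orientation: [-0.0, 0.996, 0.092, 0.001]
wrist_force: [1.3, 0.9, 4.3]
tcp_pos: [0.5228, 0.1551, 0.1876]
orientation: [0.0, 0.996, 0.092, 0.0]
wrist_force: [1.0, -0.2, 5.4]
tcp_pos: [0.5162, 0.1539, 0.1857]
orientation: [0.0, 0.996, 0.092, -0.001]
wrist_force: [0.3, 0.1, 0.9]
tcp_pos: [0.5107, 0.1529, 0.1846]
orientation: [0.0, 0.996, 0.092, -0.0]
wrist_force: [1.1, 0.8, 1.5]
now back 36.96281925156677 [0.51043506 0.15288351 0.18455775] [-0.0075171  -0.33471306  0.09756474] 11.2333
```

View pics/s5.png

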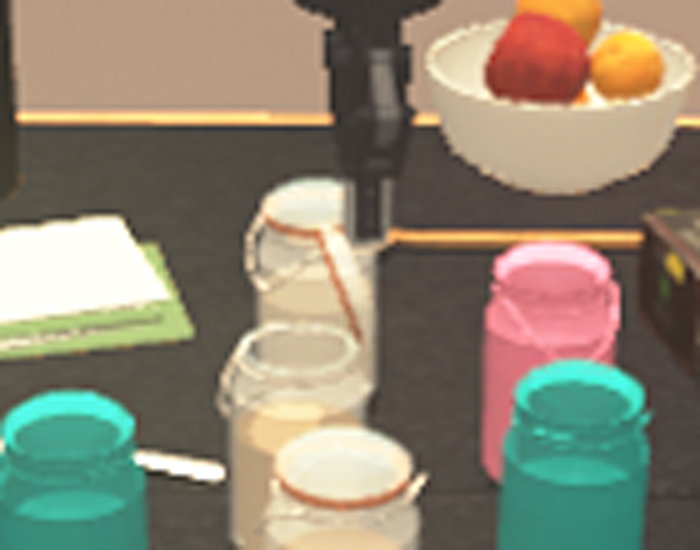

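The lid has come over to about 1.15–1.2 rad, with the tip pressing on its outer face near the top edge at crop (355,240). The jar hasn't moved. I'll carry on along the arc.

```bash
python3 -m inch '[-0.12,0,0.06,0,-0.12,0,0.06,0,-0.12,0,0.06,0,-0.12,0,0.06,0,-0.12,0,0.06,0]' | sed -n 2,4p
python3 -m inch '[-0.12,0,0.07,0,-0.12,0,0.07,0,-0.12,0,0.07,0,-0.12,0,0.07,0,-0.12,0,0.07,0]' | sed -n 2,4p
python3 -m inch '[-0.1,0,0.08,0,-0.1,0,0.08,0,-0.1,0,0.08,0,-0.1,0,0.08,0,-0.1,0,0.08,0]' | sed -n 2,4p
python3 -m inch '[-0.09,0,0.09,0,-0.09,0,0.09,0,-0.09,0,0.1,0,-0.09,0,0.1,0,-0.09,0,0.1,0]' | sed -n 2,4p
python3 - <<'E'
from h import *
im=eyes.read_camera("side")[110:220,190:330,::-1]
cv2.imwrite("pics/s6.png",cv2.resize(im,None,fx=5,fy=5,interpolation=cv2.INTER_CUBIC))
s=get_state();b=np.array([np.cos(np.radians(10.5)),np.sin(np.radians(10.5))]);print("now back",(s["tcp_pos"][:2]-[.4741,.1461])@b*1000,s["tcp_pos"],s["wrist_force"],s["clock"])
E
```

```text
tcp_pos: [0.5049, 0.1518, 0.1817]
orientation: [0.0, 0.996, 0.092, -0.0]
wrist_force: [1.5, 0.5, 0.6]
tcp_pos: [0.499, 0.1507, 0.1782]
orientation: [0.0, 0.996, 0.092, -0.0]
wrist_force: [0.7, 0.2, 0.2]
tcp_pos: [0.4941, 0.1498, 0.1742]
orientation: [0.0, 0.996, 0.092, -0.0]
wrist_force: [0.5, 0.0, 1.3]
tcp_pos: [0.4897, 0.1489, 0.1693]
orientation: [0.0, 0.996, 0.092, -0.0]
wrist_force: [0.1, 0.2, 0.8]
now back 15.551340467655107 [0.48938967 0.1489408  0.16913533] [-0.73321613 -0.41663941  0.27629748] 12.95
```

View pics/s6.png

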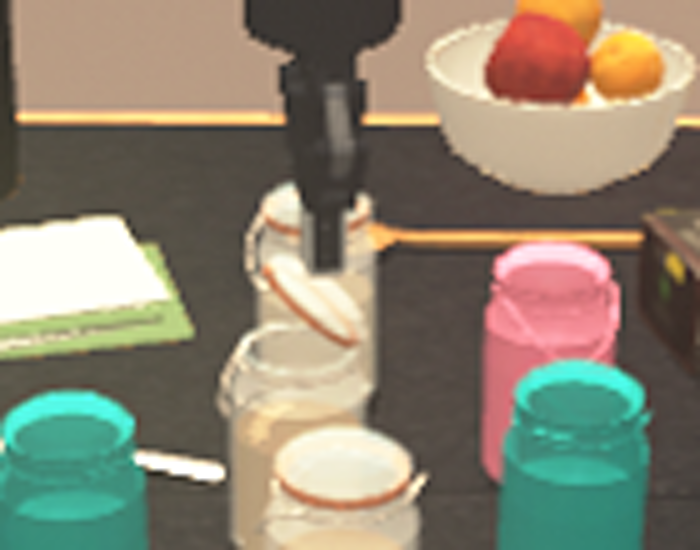

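The lid is now at about 0.65 rad, with the tip on its outer face at crop (325,270), and the jar is still in place. I'll ease it down the rest of the way, more slowly.

```bash
python3 -m inch '[-0.07,0,0.1,0,-0.07,0,0.1,0,-0.07,0,0.1,0,-0.07,0,0.1,0,-0.07,0,0.1,0]' | sed -n 2,4p
python3 -m inch '[-0.08,0,0.1,0,-0.08,0,0.1,0,-0.08,0,0.1,0,-0.08,0,0.1,0,-0.08,0,0.1,0]' | sed -n 2,4p
python3 -m inch '[-0.07,0,0.1,0,-0.07,0,0.1,0,-0.07,0,0.1,0,-0.07,0,0.1,0,-0.07,0,0.1,0]' | sed -n 2,4p
python3 -m inch '[-0.06,0,0.1,0,-0.06,0,0.1,0,-0.05,0,0.1,0,-0.05,0,0.1,0,-0.05,0,0.1,0]' | sed -n 2,4p
python3 -m inch '[-0.03,0,0.06,0,-0.03,0,0.06,0,-0.03,0,0.06,0,-0.02,0,0.06,0,-0.02,0,0.06,0]' | sed -n 2,4p
```

```text
tcp_pos: [0.4863, 0.1483, 0.1644]
orientation: [0.0, 0.996, 0.092, -0.0]
wrist_force: [-1.1, -0.2, 0.4]
tcp_pos: [0.4823, 0.1476, 0.1593]
orientation: [0.0, 0.996, 0.092, -0.0]
wrist_force: [0.4, 0.1, 0.9]
tcp_pos: [0.479, 0.147, 0.1544]
orientation: [0.0, 0.996, 0.092, 0.0]
wrist_force: [-0.1, -0.4, 0.6]
tcp_pos: [0.4763, 0.1465, 0.1494]
orientation: [0.0, 0.996, 0.092, 0.0]
wrist_force: [0.2, 0.2, 0.3]
tcp_pos: [0.475, 0.1463, 0.1464]
orientation: [0.0, 0.996, 0.092, -0.0]
wrist_force: [1.0, -0.5, 0.1]
```

```bash
python3 -m inch '[-0.02,0,0.04,0,-0.02,0,0.04,0,-0.02,0,0.04,0,-0.02,0,0.04,0,-0.02,0,0.04,0]' | sed -n 2,4p
python3 -m inch '[0,0,0.03,0,0,0,0.03,0,0,0,0.03,0,0,0,0,0,0,0,0,0]' | sed -n 2,4p
```

```text
tcp_pos: [0.4741, 0.1461, 0.1445]
orientation: [0.0, 0.996, 0.092, 0.0]
wrist_force: [0.4, -0.4, 0.7]
tcp_pos: [0.4741, 0.1461, 0.1435]
orientation: [0.0, 0.996, 0.092, 0.0]
wrist_force: [0.4, 0.6, 0.5]
```

```bash
python3 -m inch '[0,0,0.03,0,0,0,0.03,0,0,0,0,0,0,0,0,0,0,0,0,0]' | sed -n 2,4p
python3 -m inch '[0,0,0.03,0,0,0,0.03,0,0,0,0,0,0,0,0,0,0,0,0,0]' | sed -n 2,4p
```

```text
tcp_pos: [0.4742, 0.1461, 0.1432]
orientation: [0.0, 0.996, 0.092, 0.0]
wrist_force: [-0.8, -0.7, 3.3]
tcp_pos: [0.4743, 0.1461, 0.143]
orientation: [0.0, 0.996, 0.092, 0.0]
wrist_force: [-2.3, 0.3, 6.9]
```

```bash
python3 -m inch '[0,0,0,0,0,0,0,0,0,0,0,0,0,0,0,0,0,0,0,0]' | sed -n 1,4p
python3 - <<'E'
from h import *
im=eyes.read_camera("side")[110:220,190:330,::-1]
cv2.imwrite("pics/s7.png",cv2.resize(im,None,fx=5,fy=5,interpolation=cv2.INTER_CUBIC))
E
```

```text
clock: 17.12
tcp_pos: [0.4743, 0.1461, 0.1431]
orientation: [0.0, 0.996, 0.092, 0.0]
wrist_force: [-2.5, -0.1, 6.9]
```

View pics/s7.png

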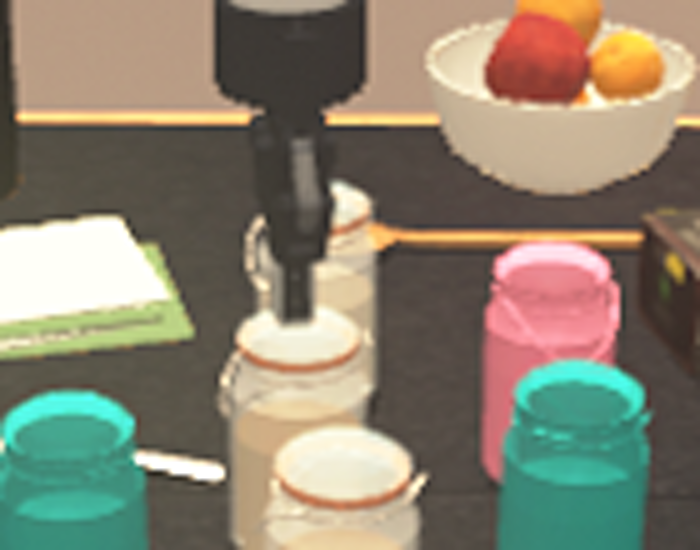

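The lid is shut flat, with an even orange seal line at crop (298,369), and the tip is at (295,322). I'll check that the tip sits over the middle of the lid from front to back in this view.

```bash
python3 - <<'E'
from h import *
im=cv2.imread("pics/s7.png"); 
h=cv2.cvtColor(im,cv2.COLOR_BGR2HSV); m=cv2.inRange(h,(3,70,90),(18,255,255)); m[:330]=0;m[400:]=0;m[:,:225]=0;m[:,370:]=0
ys,xs=np.where(m>0); print("orange x",xs.min(),xs.max(),"rows at col 298",ys[abs(xs-298)<4].min(),ys[abs(xs-298)<4].max(), "ends rows",ys[xs<xs.min()+4].mean(),ys[xs>xs.max()-4].mean())
f=lambda p:(np.array(p,float)+.5)/5-.5+[190,110]
k=ys[abs(xs-298)<4].mean()
print("ring front pt",onz("side",f([298,k]),.1205)); print("tip near edge",onz("side",f([295,322]),.132)); print("lid far edge top",onz("side",f([320,307]),.132))
g=lambda P:(proj("side",P)-[190,110]+.5)*5-.5
c=np.array([.4741,.1461,0]); print("centre",g([c+[0,0,.132]]),"near/far top",g([c+[0,-.032,.132],c+[0,.032,.132]]),"ring near",g([c+[0,-.032,.1205]]),"L/R",g([c+[-.032,0,.1205],c+[.032,0,.1205]]))
col=cv2.cvtColor(im,cv2.COLOR_BGR2GRAY); print("col295",col[290:380:3,295]);print("col 330",col[290:380:3,330]);print("col270",col[290:380:3,270])
E
```

```text
orange x 234 368 rows at col 298 363 374 ends rows 345.046875 367.0344827586207
ring front pt [[0.47765893 0.11843568 0.1205    ]]
tip near edge [[0.47496998 0.14857224 0.132     ]]
lid far edge top [[0.48727098 0.16686279 0.132     ]]
centre [[293.10412112 324.07547492]] near/far top [[290.3047114  351.92240157]
 [295.7622414  297.6371372 ]] ring near [[290.5834804  372.34188157]] L/R [[231.60441698 343.5090319 ]
 [355.22310436 344.71192833]]
col295 [ 65  67  69  73  75  72  66  63  67  83 113 160 201 236 247 245 239 239
 239 239 239 238 238 231 210 162 135 150 182 207]
col 330 [207 207 207 206 206 213 228 242 250 248 247 245 244 243 243 243 241 237
 235 235 237 235 231 194 154 140 160 198 215 205]
col270 [159 152 159 158 152 150 168 200 233 250 251 250 251 249 245 242 240 237
 235 235 236 236 236 199 154 134 150 188 210 208]
```

```bash
python3 -m inch '[0,0,0,0,0,0,0,0,0,0,0,0,0,0,0,0,0,0,0,0]' | sed -n 1,4p
python3 -m inch '[0,0,0,0,0,0,0,0,0,0,0,0,0,0,0,0,0,0,0,0]' | sed -n 1,4p
python3 -c "
from workcell import env
print(env.hand_in())"
```

```text
clock: 17.58
tcp_pos: [0.4743, 0.1461, 0.1431]
orientation: [0.0, 0.996, 0.092, 0.0]
wrist_force: [-1.7, -0.7, 6.9]
clock: 18.0
tcp_pos: [0.4743, 0.1461, 0.143]
orientation: [0.0, 0.996, 0.092, 0.0]
wrist_force: [-2.1, 0.1, 7.4]
the job is handed in; nothing more can be done
None
```

The open jar is the one between the two shut jars: I pointed at its mouth for about 3 s from 29 mm above the rim, eased its lid shut from behind, and handed in at 18 s still holding it down with about 7 N, with no visible shift of the jar; the tip may sit a few millimetres off the lid's exact middle.

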